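Clamp a bearing ring in the inspection fixture

TASK

Load the inspection fixture: swing its hold-down handle a quarter turn fully open, set the larger of the two bearing rings that lie directly on the bench (not those in the tray) flat on the plate and snug against both locating pins, then swing the handle back fully closed so that its arm lies over the ring. Set the ring down rather than dropping it, and leave the other things on the bench where they are.

Things in the scene. Friction and masses are not known exactly. Their poses are not given: they have to be found in the camera images.
- fixture: Fixed steel plate 20 thick, flat on the bench; origin on the bench, plate x -70..80, y -70..130 in its frame, +x away from the robot (within 0.3 rad). Two upright pins, 12 diameter, tops 34 above the bench, centred at (36.7, 90.9) and (36.7, 29.1), at the far side of the ring's place. Hinge post at (0, -30), radius 17, top 58 above the bench, with two thin stop studs beside it
- nest (a point): Point on the plate's top, 20 above the bench, at (0, 60) of the fixture, axes as the fixture's: where the centre of the large ring's underside lies when the ring touches both pins (push it in +x to touch them)
- holddown (a joint): Hold-down's angle about its vertical hinge, rad: 0 = fully closed (arm along the fixture's +y, over the ring's place), 1.571 = fully open (arm along +x, handle along -x, to the robot). Opens clockwise from above, stays where left. Arm 20 wide, reaches 62 from the hinge; its pad's underside is 41 above the bench, 3 above a seated ring. Handle bar 16 wide, 105 long, on the hinge's other side
- holddown_hinge (a point): Point on the vertical hinge axis, 42 above the bench
- handle_grip (a point): Middle of the upright round black handle grip, 20 in diameter, its top 97 and its foot 55 above the bench (this point is 82 above it), 95 from the hinge axis on the far side from the arm: along the fixture's -y when closed, -x when open
- large_ring: The ring to load: larger bearing ring of plain bronze lying flat on the bench, OD 84, ID 62 (wall 11 wide), height 18, about 0.39 kg. Origin: centre of its underside, z up. It is easily gripped by the wall, one finger in the bore
- small_ring: A smaller bearing ring, OD 60, ID 40, height 14; bronze too; bystander. Origin: centre of its underside
- dial_gauge: A dial gauge in a stand, base 50 x 90, 72 high; bystander. Origin: centre of the underside
- saddle_block: A saddle block 60 x 70 x 40 with a slot in its top; bystander. Origin: centre of the underside
- plug_gauge: A steel plug gauge standing up, 32 diameter, 50 high; bystander. Origin: centre of the underside
- screwdriver: A screwdriver lying on the bench to the right of the fixture; bystander. Origin: on the bench under its middle, length along x
- oil_bottle: A small closed bottle, 52 diameter, 85 high; bystander. Origin: centre of the underside
- gauge_block: A steel block 30 x 50 x 15 lying behind the fixture; bystander. Origin: centre of the underside
Things that resemble listed ones, but are neither listed nor needed, are in the scene too. What is shaped like the large_ring but black or red is not meant.

How it is judged:
By the outcome, as a careful person would: the job done as asked, in the order asked, and still so for the second after the job is handed in, with the robot touching nothing.
It also fails if it takes over 64 s, if anything falls off the work surface, if the arm or the gripper's body presses on something with over 40 N, if the wrist force passes 120 N, or if a joint passes its speed limit or range.

ROBOT

A 6-joint arm with a two-finger parallel gripper is mounted at the origin on the work surface. World frame = base frame: x ahead of the robot, y to its left, z up, the work surface at z = 0. Lengths are in m, angles in rad, forces in N, time in s.
With the tool pointing down it reaches from about 0.275 to 0.775 m from the base axis. Payload 14.6 kg.
Tool frame: the origin (TCP) lies at the very end of the fingers, on their centre line; the grasp point (between the pads) lies ctrl.grip_depth behind it (ctrl.grip_depth is the distance from the TCP to the grasp point, in m); z points along the fingers, y is the line along which they close (so a half turn about z gives the same grasp; the last joint's range is limited). The gripper opens to 85 mm and grips with 20 to 120 N. Pads are 22 mm wide; open, the fingers measure 114 mm over their backs; the gripper's body (76 mm by 85 mm) begins 54 mm behind the grasp point. The pads swing forward as they close: fully open they stand 13 mm farther back than shut.
Start: joints at [0.957, 0.263, -0.048, 1.259, 0, 1.415], TCP at [0.233, 0.471, 0.231] pointing down, gripper open.
Joint ranges: [-2.65, 2.65], [-0.89, 1.7], [-1.18, 1.37], [-2.13, 2.11], [-1.35, 1.29], [-3.14, 3.14]. Speed limits (rad/s): [1.89, 1.89, 2.57, 2.79, 3.14, 3.14].

INTERFACE

Orientations are given as a rotation vector (axis times angle).
In Python, from station import ctrl gives the robot as it stands. The module is installed in compiled form; this text tells all that it offers.
- The arm moves only by the shell command python3 -m handwheel 'ROWS' [OPENING] [FORCE]. ROWS is text: rows parted by semicolons, each of 6 numbers parted by spaces: the shift along the tool's x, y, z in cm, then the turn, a rotation vector about the tool's x, y, z in rad. A call has 1 to 12 rows; each row shifts and turns the commanded pose from where the row before left it, along the tool's axes as they then stand; what a row does not reach is not made up. A row lasts 1/10 s, in which the tool goes at most 50 mm and 8.59 degrees, less where a joint would pass 70% of its speed; a pose out of reach is approached as far as the arm can. A call is refused whole if a number of a shift passes 5 or a number of a turn 0.15, either way. A call with a gripper value outside its range is refused whole. OPENING is the finger opening in cm, from 0 to 8.54, set as the call begins (- or left out, the last holds). The fingers move at their own pace and stop on an object; FORCE is the grip in N (left out, the last holds). Time passes only in rows, so rows that do not move let the fingers close. It gives the time, the measured TCP pose, the force, the opening and the grip force at its end, in the units of the state.
- ctrl.observe(): the state, without advancing time (a new reading comes with each control period).
- ctrl.capture(name): name is "scene" or "top" or "wrist"; returns a dict with "image" (420x560x3 uint8, red, green, blue), "fx", "fy", "cx", "cy" (pixels), "eye" and "orientation" of the camera in the world. Camera axes: x right, y down, z forward; pixel columns grow to the right and rows downward; lengths in m; the calibration is good to about 2 mm. A picture is of the moment at which its call begins. There is no depth.
- ctrl.sign_off(): hands the job in; it is judged then, once.
The state is a dict: "clock": time; "q": joint angles; "joint_vel": joint speeds; "tau": joint torques, N m; "position": TCP position; "ee_rot": TCP orientation; "force": force on the tool from outside, world axes, zero at the start; "ft_torque": the same for the moment, N m; "grip_width": finger opening in m; "finger_force": force on a finger pad.
Only numpy, scipy, OpenCV 4.12 (cv2) and the standard library are available. Lean on these libraries where they do the work, as an engineer would, in place of code of your own. Each camera call takes 0.05 s, during which the arm holds its last target. There are 200 camera calls.

## Working session

There is one attempt and no reset: what is moved stays moved. The work goes in short steps, Python scripts to look and compute and a shell command to move; the robot and the scene stay as the last step left them, time stands still between calls to the robot, and variables do not carry over. Pictures are saved under pics/ and viewed, at most 13 in all, crops included, and the job is handed in when it is done.

```bash
mkdir -p pics; cat > h.py <<'E'
import numpy as np,cv2
from scipy.spatial.transform import Rotation as R
from station import ctrl
def cap(n,f=None):
    c=ctrl.capture(n)
    if f: cv2.imwrite('pics/'+f,c['image'][:,:,::-1])
    return c
def rot(o):
    o=np.array(o,float)
    return o if o.shape==(3,3) else (R.from_rotvec(o).as_matrix() if o.size==3 else R.from_quat(o).as_matrix())
def ray(c,u,v,z):
    d=rot(c['orientation'])@np.array([(u-c['cx'])/c['fx'],(v-c['cy'])/c['fy'],1]); e=np.array(c['eye'])
    return e+d*(z-e[2])/d[2]
def proj(c,p):
    q=rot(c['orientation']).T@(np.array(p)-c['eye']); return np.array([c['fx']*q[0]/q[2]+c['cx'],c['fy']*q[1]/q[2]+c['cy']])
E
python3 - <<'E'
from h import *
for n in('top','scene'):
    c=cap(n,n+'1.png'); print(n,c['eye'],c['orientation'],c['fx'],c['cx'],c['cy'])
print(ctrl.observe(),ctrl.grip_depth)
E
```

```text
top [ 0.36708827 -0.0213422   1.32090757] [-2.11397783  2.16184759 -0.18273682] 464.47538924220925 277.4644781103913 203.84450687670602
scene [1.39564215 0.23799379 0.94858322] [-1.53185445 -2.06890814  0.83068404] 540.0330311678248 286.4618745418008 210.24196313336884
{'clock': 0.1, 'q': array([ 9.56655848e-01,  2.63496024e-01, -4.88646553e-02,  1.25938735e+00,
       -1.78193980e-05,  1.41546414e+00]), 'joint_vel': array([-5.61413032e-04, -1.80755912e-03,  1.43362481e-03,  9.15637577e-04,
       -6.73147306e-05, -9.16352833e-05]), 'tau': array([ 2.29032907e-03, -6.38579679e+01,  3.85064507e+01,  9.94691538e-03,
       -9.22962818e-05, -2.35044718e-05]), 'position': array([0.23239791, 0.47049646, 0.23086556]), 'ee_rot': array([-7.14312201e-01, -3.05895736e+00,  1.39600492e-03]), 'force': array([ 0.32464538, -0.24904821,  0.09727022]), 'ft_torque': array([ 0.00120604,  0.06054469, -0.05364211]), 'finger_force': 0.0, 'grip_width': 0.08537136089389986} 0.0187
```

View pics/top1.png

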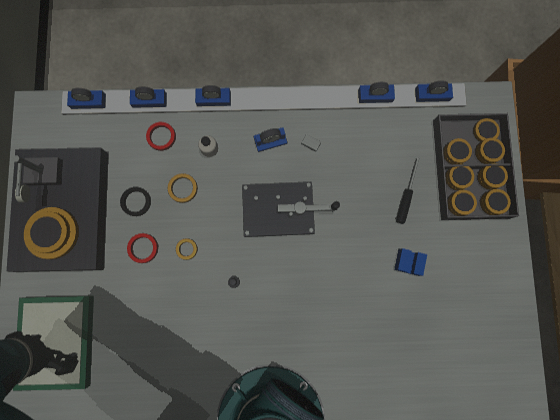

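View pics/scene1.png

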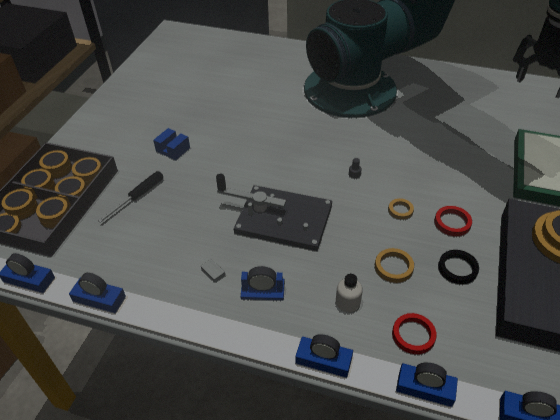

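In the top view, the bronze rings on the bench are at (182,188), which is the larger, and (186,249), the smaller. Possible mix-ups are the red rings (161,136) and (142,248), the black ring (136,201), the stacked bronze on a dark box (50,233), and the tray rings (440-515,120-215). I choose (182,188). The fixture plate is at (279,209), the hinge at (300,208) and the grip at (336,205).

```bash
cat > m.py <<'E'
from h import *
c=cap('top'); im=c['image']; hsv=cv2.cvtColor(im,cv2.COLOR_RGB2HSV)
m=cv2.inRange(hsv,(12,110,80),(30,255,255)); m[:, :150]=0; m[:,230:]=0
for k in cv2.findContours(m,cv2.RETR_EXTERNAL,cv2.CHAIN_APPROX_NONE)[0]:
    if cv2.contourArea(k)<80: continue
    (u,v),r=cv2.minEnclosingCircle(k); e=cv2.fitEllipse(k)
    print('ring',e[0],e[1],'pos',ray(c,*e[0],.012),'OD',np.mean(e[1])/c['fx']*1.31)
g=cv2.cvtColor(im,cv2.COLOR_RGB2GRAY); m=(g<85).astype(np.uint8)*255
w=np.zeros_like(m); w[170:248,235:325]=m[170:248,235:325]
w=cv2.morphologyEx(w,cv2.MORPH_CLOSE,np.ones((15,15)));w=cv2.morphologyEx(w,cv2.MORPH_OPEN,np.ones((15,15)))
k=max(cv2.findContours(w,cv2.RETR_EXTERNAL,cv2.CHAIN_APPROX_NONE)[0],key=cv2.contourArea)
b=cv2.boxPoints(cv2.minAreaRect(k)); P=np.array([ray(c,*p,.02) for p in b]); print(b,P)
i=np.argsort(-P[:,0]); E=P[i[:2]]; far=E[np.argsort(-E[:,1])]
y=far[0]-far[1]; yaw=np.arctan2(-y[0],y[1]); ct=P.mean(0)
Rz=R.from_euler('z',yaw).as_matrix(); o=ct-Rz@[.005,.03,0]; o[2]=0
print('sides',np.linalg.norm(P-np.roll(P,1,0),axis=1),'yaw',yaw,'orig',o)
for n,p in dict(nest=(0,.06,.02),hinge=(0,-.03,.058),grip=(0,-.125,.097),gripopen=(-.095,-.03,.097),pin1=(.0367,.0909,.034),pin2=(.0367,.0291,.034)).items():
    q=o+Rz@p; print(n,q.round(4),proj(c,q).round(1))
cv2.imwrite('pics/crop1.png',cv2.resize(im[120:270,150:350,::-1],None,fx=4,fy=4,interpolation=cv2.INTER_CUBIC))
E
python3 m.py
```

```text
ring (185.91909790039062, 248.66004943847656) (19.672264099121094, 20.239103317260742) pos [0.46276445 0.22868439 0.012     ] OD 0.05628273588484557
ring (181.66055297851562, 187.4769744873047) (27.16014862060547, 28.22349739074707) pos [0.63839715 0.24258375 0.012     ] OD 0.0781016367662033
[[241.27527 183.2575 ]
 [313.02887 180.86572]
 [314.81134 234.33963]
 [243.05774 236.73141]] [[ 0.64531442  0.07081443  0.02      ]
 [ 0.64781384 -0.13462979  0.02      ]
 [ 0.4942202  -0.13422092  0.02      ]
 [ 0.49199005  0.06733738  0.02      ]]
sides [0.15336379 0.20545942 0.15359418 0.20157064] yaw 0.01216530834097186 orig [ 0.56519995 -0.06273333  0.        ]
nest [ 0.5645 -0.0027  0.02  ] [267.5 210.6]
hinge [ 0.5656 -0.0927  0.058 ] [300.  207.5]
grip [ 0.5667 -0.1877  0.097 ] [336.2 204. ]
gripopen [ 0.4706 -0.0939  0.097 ] [302.3 240.7]
pin1 [0.6008 0.0286 0.034 ] [256.1 197.4]
pin2 [ 0.6015 -0.0332  0.034 ] [278.  196.6]
```

View pics/crop1.png

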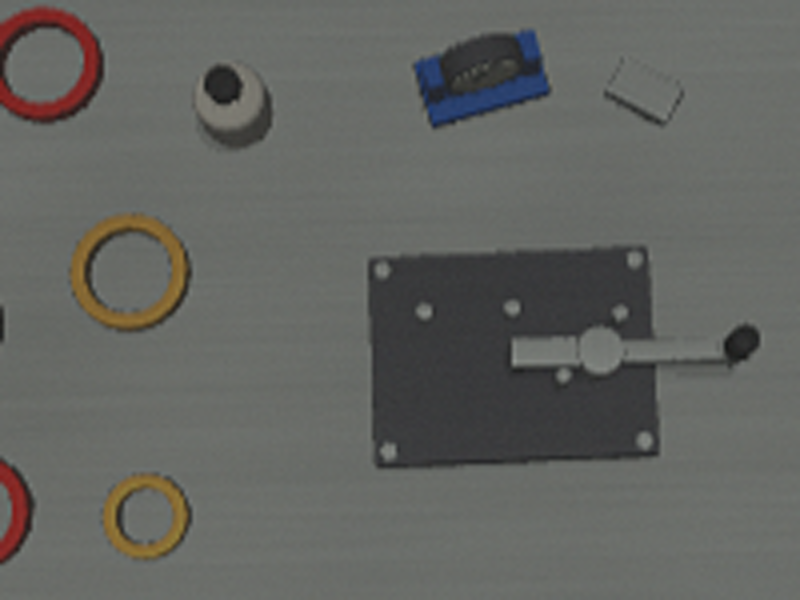

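The crop confirms it: large bronze ring at top px (182,188), pins at (256,198) and (278,197), hinge (300,207), grip (335.5,205.7). These match my projected model to under 1 px. Moving above the grip.

```bash
cat > go.py <<'E'
import sys
from h import *
x,y,z,yaw=map(float,sys.argv[1:5]); s=ctrl.observe(); T=rot(s['ee_rot'])
d=T.T@(np.array([x,y,z])-s['position'])*100
a=np.radians(yaw); G=np.array([[np.cos(a),np.sin(a),0],[np.sin(a),-np.cos(a),0],[0,0,-1]])
print('t',s['clock'],'pos',s['position'].round(4),'yawx',np.degrees(np.arctan2(T[1,0],T[0,0])).round(1),'shift cm',d.round(2),'turn',R.from_matrix(T.T@G).as_rotvec().round(3),'F',s['force'].round(1),'w',s['grip_width'].round(4),'q6',s['q'][5].round(2))
E
python3 -m handwheel '-2.96 -2.21 .35 0 0 0;-2.96 -2.21 .35 0 0 0;-2.96 -2.21 .35 0 0 0;-2.96 -2.21 .35 0 0 0;-2.96 -2.21 .35 0 0 0;-2.96 -2.21 .35 0 0 0;-2.96 -2.21 .35 0 0 0;-2.96 -2.21 .35 0 0 0;-2.96 -2.21 .35 0 0 0;-2.96 -2.21 .35 0 0 0' 5
python3 -m handwheel '-2.96 -2.21 .35 0 0 0;-2.96 -2.21 .35 0 0 0;-2.96 -2.21 .35 0 0 0;-2.96 -2.21 .35 0 0 0;-2.96 -2.21 .35 0 0 0;-2.96 -2.21 .35 0 0 0;-2.96 -2.21 .35 0 0 0;-2.96 -2.21 .35 0 0 0;-2.96 -2.21 .35 0 0 0;-2.96 -2.21 .35 0 0 0'
python3 -m handwheel '0 0 0 0 0 -.145;0 0 0 0 0 -.145;0 0 0 0 0 -.145;0 0 0 0 0 -.145;0 0 0 0 0 -.145;0 0 0 0 0 -.145;0 0 0 0 0 -.145'
python3 -m handwheel '0 0 0 0 0 -.145;0 0 0 0 0 -.145;0 0 0 0 0 -.145;0 0 0 0 0 -.145;0 0 0 0 0 -.145;0 0 0 0 0 -.145;0 0 0 0 0 -.145'
python3 go.py .5667 -.1877 .13 270.7
python3 - <<'E'
from h import *
c=cap('wrist','w1.png'); print(proj(c,(.5667,-.1877,.097)),c['eye'])
E
```

```text
clock: 1.15
position: [0.4004, 0.14, 0.1961]
ee_rot: [0.714, 3.059, 0.0]
force: [0.5, 0.1, -0.1]
grip_width: 0.0497
finger_force: 0.0
clock: 2.15
position: [0.5679, -0.1892, 0.1609]
ee_rot: [-0.715, -3.059, -0.0]
force: [0.6, 0.5, 0.2]
grip_width: 0.0497
finger_force: 0.0
clock: 2.85
position: [0.5674, -0.1877, 0.161]
ee_rot: [0.871, -3.018, -0.001]
force: [0.4, 0.2, -0.0]
grip_width: 0.0501
finger_force: 0.0
clock: 3.55
position: [0.5674, -0.1877, 0.161]
ee_rot: [2.228, -2.214, -0.001]
force: [-0.7, 0.2, 1.3]
grip_width: 0.05
finger_force: 0.0
[277.54635691 232.91815348] [ 0.56746991 -0.26942724  0.30288079]Traceback (most recent call last):
  File "go.py", line 6, in <module>
    print('t',s['clock'],'pos',s['position'].round(4),'yawx',np.degrees(np.arctan2(T[1,0],T[0,0])).round(1),'shift cm',d.round(2),'turn',R.from_matrix(T.T@G).as_rotvec().round(3),'F',s['force'].round(1),'w',s['grip_width'].round(4),'q6',s['q'][5].round(2))
                                                                                                                                                                                                               ^^^^^^^^^^^^^^^^^^^^^
AttributeError: 'float' object has no attribute 'round'
```

View pics/w1.png

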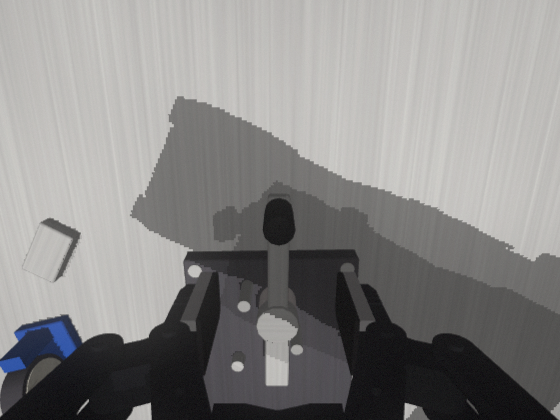

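The wrist view shows the grip top at (279,228) against a predicted (277.5,233), about 2 mm off. It lies between the fingers. Descending.

```bash
sed -i "s/s\['grip_width'\].round(4)/round(s['grip_width'],4)/" go.py; python3 go.py .5667 -.1877 .066 270.7
python3 -m handwheel '0 0 2.5 0 0 0;0 0 2.5 0 0 0;0 0 2.5 0 0 0;0 0 1.9 0 0 .02;0 0 0 0 0 0'
python3 -m handwheel '0 0 0 0 0 0;0 0 0 0 0 0;0 0 0 0 0 0;0 0 0 0 0 0;0 0 0 0 0 0;0 0 0 0 0 0' 1.5 20
python3 go.py .5667 -.1877 .066 270.7
```

```text
t 3.6 pos [ 0.5674 -0.1877  0.161 ] yawx -89.1 shift cm [0.   0.06 9.5 ] turn [0.001 0.    0.003] F [-0.  -0.3 -0.7] w 0.0503 q6 -2.04
clock: 4.1
position: [0.5661, -0.1871, 0.065]
ee_rot: [2.195, -2.245, -0.006]
force: [-1.2, 0.1, -0.6]
grip_width: 0.0498
finger_force: 0.0
clock: 4.7
position: [0.5681, -0.1881, 0.0685]
ee_rot: [-2.199, 2.243, -0.003]
force: [-0.8, 0.6, 6.7]
grip_width: 0.0188
finger_force: 21.0
t 4.7 pos [ 0.5681 -0.1881  0.0685] yawx -91.1 shift cm [-0.03  0.14  0.25] turn [-0.002 -0.001 -0.032] F [-0.8  0.6  6.7] w 0.0188 q6 -2.01
```

```bash
python3 -m handwheel '0 0 -.4 0 0 0.02;-.02 .62 0 0 0 .065;-.02 .62 0 0 0 .065;-.08 1.24 0 0 0 .131;-.08 1.24 0 0 0 .131;-.08 1.24 0 0 0 .131'
python3 -m handwheel '-.08 1.24 0 0 0 .131;-.08 1.24 0 0 0 .131;-.08 1.24 0 0 0 .131;0 0 0 0 0 0'; python3 go.py .4706 -.0939 .066 180.7
```

```text
clock: 5.3
position: [0.5192, -0.1745, 0.0708]
ee_rot: [1.505, -2.754, 0.002]
force: [-2.2, -11.4, -15.1]
grip_width: 0.0192
finger_force: 21.5
clock: 5.7
position: [0.4903, -0.1474, 0.0708]
ee_rot: [0.94, -2.992, -0.001]
force: [-14.3, -8.8, -9.7]
grip_width: 0.0191
finger_force: 22.0
t 5.7 pos [ 0.4903 -0.1474  0.0708] yawx -145.1 shift cm [-1.44  5.51  0.48] turn [ 0.001 -0.006  0.596] F [-14.3  -8.8  -9.7] w 0.0191 q6 -1.06
```

```bash
python3 -m handwheel '.1 1.24 0 0 0 .131;-.06 1.24 0 0 0 .131;-.06 1.24 0 0 0 .131;-.06 1.24 0 0 0 .131;-.04 .8 0 0 0 .085;0 0 0 0 0 0;0 0 0 0 0 0'; python3 go.py .4706 -.0939 .066 180.7
```

```text
clock: 6.4
position: [0.4733, -0.0951, 0.0711]
ee_rot: [0.007, -3.139, 0.002]
force: [-2.5, -4.7, -10.3]
grip_width: 0.019
finger_force: 22.1
t 6.4 pos [ 0.4733 -0.0951  0.0711] yawx -179.7 shift cm [0.27 0.13 0.51] turn [-0.001 -0.002 -0.007] F [ -2.5  -4.7 -10.3] w 0.019 q6 -0.37
```

```bash
python3 -m handwheel '0 .15 0 0 0 0;0 .1 0 0 0 0;0 0 0 0 0 0'; python3 -m handwheel '0 .1 0 0 0 0;0 .1 0 0 0 0;0 0 0 0 0 0'
python3 - <<'E'
from h import *
c=cap('top'); cv2.imwrite('pics/crop2.png',cv2.resize(c['image'][165:255,230:350,::-1],None,fx=5,fy=5))
E
```

```text
clock: 6.7
position: [0.4733, -0.0948, 0.0712]
ee_rot: [0.006, -3.139, 0.009]
force: [-6.4, -23.2, -12.7]
grip_width: 0.019
finger_force: 22.4
clock: 7.0
position: [0.4733, -0.0946, 0.0712]
ee_rot: [0.004, -3.138, 0.015]
force: [-8.5, -38.0, -15.9]
grip_width: 0.0192
finger_force: 23.5
```

View pics/crop2.png

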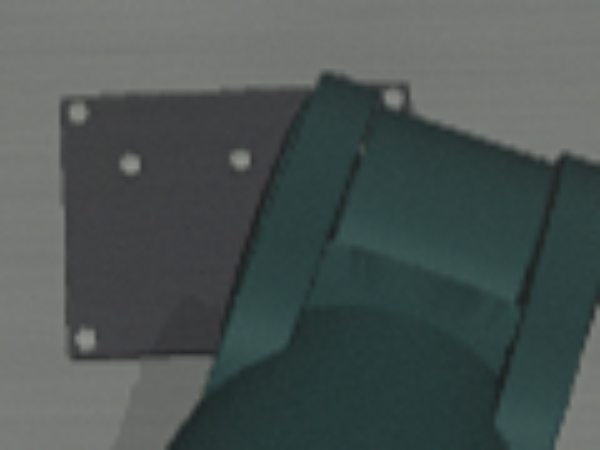

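The arm is hard against its stop: force rose with no motion. The view is mostly blocked by the robot, with the pins clear at crop (130,164) and (240,160). Releasing and going to the ring.

```bash
python3 -m handwheel '0 -.4 0 0 0 0;0 0 0 0 0 0'; python3 -m handwheel '0 0 0 0 0 0;0 0 0 0 0 0;0 0 -2 0 0 0;0 0 -3 0 0 0;0 0 -4 0 0 0;0 0 -4 0 0 0' 4.5
python3 -m handwheel '-1.6 4.2 0 0 0 0;-1.6 4.2 0 0 0 0;-1.6 4.2 0 0 0 0;-1.6 4.2 0 0 0 0;-1.6 4.2 0 0 0 0;-1.6 4.2 0 0 0 0;-1.6 4.2 0 0 0 0;-1.6 4.2 0 0 0 0'
python3 -m handwheel '0 0 0.5 0 0 -.143;0 0 .5 0 0 -.143;0 0 .5 0 0 -.143;0 0 .5 0 0 -.143;0 0 .5 0 0 -.143;0 0 .5 0 0 -.143;0 0 .5 0 0 -.143;0 0 .5 0 0 -.143;0 0 .5 0 0 -.143;0 0 .5 0 0 -.143;0 0 .5 0 0 -.143;0 0 0 0 0 0'
python3 go.py .602 .2426 .004 270
python3 - <<'E'
from h import *
c=cap('top'); cv2.imwrite('pics/crop3.png',cv2.resize(c['image'][170:255,230:350,::-1],None,fx=5,fy=5))
c=cap('wrist','w2.png'); hsv=cv2.cvtColor(c['image'],cv2.COLOR_RGB2HSV)
m=cv2.inRange(hsv,(12,110,80),(30,255,255))
for k in cv2.findContours(m,cv2.RETR_CCOMP,cv2.CHAIN_APPROX_NONE)[0]:
    if cv2.contourArea(k)<400: continue
    e=cv2.fitEllipse(k); print(e,ray(c,*e[0],.018), 'D', np.linalg.norm(ray(c,e[0][0]+np.mean(e[1]),e[0][1],.018)-ray(c,*e[0],.018)))
E
```

```text
clock: 7.25
position: [0.4732, -0.0951, 0.0711]
ee_rot: [0.007, -3.139, 0.001]
force: [-4.3, -6.8, -9.3]
grip_width: 0.0193
finger_force: 22.3
clock: 7.85
position: [0.4741, -0.094, 0.2031]
ee_rot: [-0.01, 3.141, 0.0]
force: [0.9, -1.2, -0.3]
grip_width: 0.0449
finger_force: 0.0
clock: 8.65
position: [0.6005, 0.2447, 0.2018]
ee_rot: [-0.01, 3.141, 0.001]
force: [-0.0, -0.8, 0.2]
grip_width: 0.0449
finger_force: 0.0
clock: 9.85
position: [0.5999, 0.2426, 0.1461]
ee_rot: [2.233, -2.209, -0.001]
force: [0.1, -0.9, 0.2]
grip_width: 0.0449
finger_force: 0.0
t 9.85 pos [0.5999 0.2426 0.1461] yawx -89.4 shift cm [ 0.   -0.21 14.21] turn [0.    0.    0.011] F [ 0.1 -0.9  0.2] w 0.0449 q6 -1.32
((227.50132751464844, 194.45042419433594), (103.12853240966797, 107.61792755126953), 111.16595458984375) [0.63737941 0.2369804  0.018     ] D 0.0800185630863238
((227.61485290527344, 193.8249969482422), (73.04530334472656, 82.87799072265625), 104.3431396484375) [0.63727472 0.23648743 0.018     ] D 0.059169037763996644
((454.082763671875, 179.02151489257812), (73.06131744384766, 81.94424438476562), 62.87553024291992) [0.46719767 0.22410929 0.018     ] D 0.058064313538169335
((455.0226745605469, 179.2945098876953), (45.36157989501953, 56.44725036621094), 61.31583023071289) [0.46646043 0.2243148  0.018     ] D 0.0381458885998409
```

View pics/crop3.png

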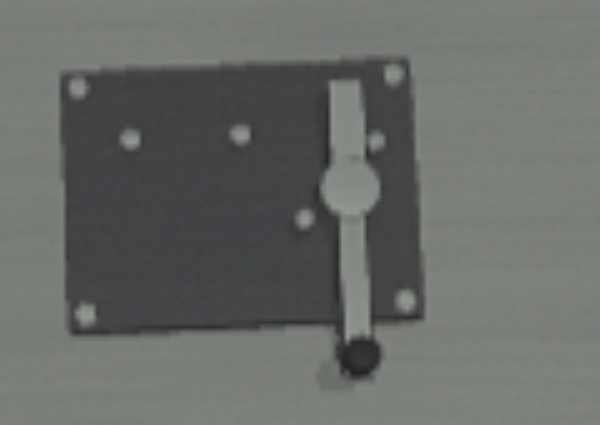

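View pics/w2.png

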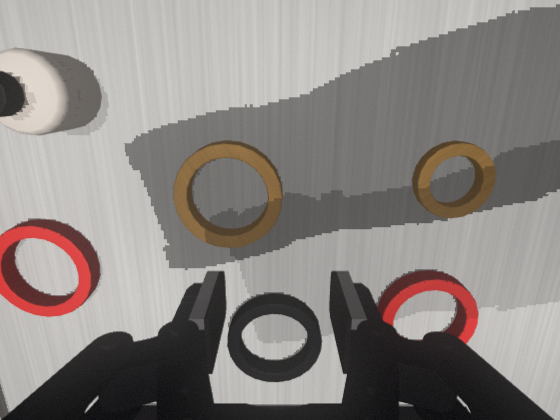

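The top view shows the arm fully open (along +x, with the handle toward the robot). The wrist view shows the large ring at (227,194) with no obstruction, left of the small ring (455,179). Corrected for the visible wall, the ring centre is about (.6375,.241). Descending on its near wall.

```bash
python3 -m handwheel '.15 -.1 2.5 0 0 0.01;0 0 3 0 0 0;0 0 3 0 0 0;0 0 3 0 0 0;0 0 1.5 0 0 0;0 0 .8 0 0 0;0 0 0 0 0 0'; python3 go.py .601 .241 .006 270.7
python3 -m handwheel '0 0 0 0 0 0;0 0 0 0 0 0;0 0 0 0 0 0;0 0 0 0 0 0;0 0 0 0 0 0;0 0 0 0 0 0' 0.6 40;  python3 go.py .601 .241 .006 270.7
```

```text
clock: 10.65
position: [0.601, 0.2409, 0.0079]
ee_rot: [2.217, -2.225, -0.001]
force: [0.3, 0.2, -0.1]
grip_width: 0.045
finger_force: 0.0
t 10.65 pos [0.601  0.2409 0.0079] yawx -90.2 shift cm [-0.01 -0.    0.19] turn [ 0.001 -0.    -0.016] F [ 0.3  0.2 -0.1] w 0.045 q6 -1.31
clock: 11.25
position: [0.6017, 0.2411, 0.0095]
ee_rot: [-2.218, 2.223, -0.001]
force: [-1.5, 0.5, 6.3]
grip_width: 0.0094
finger_force: 35.9
t 11.25 pos [0.6017 0.2411 0.0095] yawx -90.1 shift cm [0.01 0.07 0.35] turn [-0.002  0.001 -0.014] F [-1.5  0.5  6.3] w 0.0094 q6 -1.31
```

```bash
python3 -m handwheel '0 0 0 0 0 0;0 0 -.4 0 0 0;0 0 0 0 0 0' 2.5
python3 -m handwheel '0 0 0 0 0 0;0 0 0 0 0 0;0 0 0 0 0 0;0 0 0 0 0 0;0 0 0 0 0 0' 0.6 40;  python3 go.py .601 .241 .006 270.7
```

```text
clock: 11.55
position: [0.6016, 0.241, 0.013]
ee_rot: [-2.219, 2.223, -0.001]
force: [-0.1, 0.4, 0.2]
grip_width: 0.0247
finger_force: 0.0
clock: 12.05
position: [0.6012, 0.241, 0.0126]
ee_rot: [-2.22, 2.223, 0.0]
force: [-2.7, 0.9, 5.6]
grip_width: 0.0096
finger_force: 36.7
t 12.05 pos [0.6012 0.241  0.0126] yawx -90.1 shift cm [-0.    0.02  0.66] turn [-0.     0.    -0.014] F [-2.7  0.9  5.6] w 0.0096 q6 -1.31
```

```bash
python3 -m handwheel '0 0 -1 0 0 0;0 0 -2 0 0 0;0 0 -2.5 0 0 0;0 0 -2.5 0 0 0;0 0 0 0 0 0' - 60; python3 go.py .5235 -.0027 .0925 270.7
python3 -m handwheel '1 .3 0 0 0 0;2.2 .75 0 0 0 0;3 .95 0 0 0 0;3 .95 0 0 0 0;3 .95 0 0 0 0;3 .95 0 0 0 0;3 .95 0 0 0 0;3 .95 0 0 0 0;2.2 .75 0 0 0 0;1 .3 0 0 0 0;0 0 0 0 0 0;0 0 0 0 0 0'; python3 go.py .5235 -.0027 .0325 270.7
python3 - <<'E'
from h import *
c=cap('wrist','w3.png')
for p in [(.6008,.0286,.034),(.6015,-.0332,.034)]: print(proj(c,p))
hsv=cv2.cvtColor(c['image'],cv2.COLOR_RGB2HSV); m=cv2.inRange(hsv,(12,110,60),(30,255,255))
k=max(cv2.findContours(m,cv2.RETR_EXTERNAL,cv2.CHAIN_APPROX_NONE)[0],key=cv2.contourArea); e=cv2.fitEllipse(k);print(e,ray(c,*e[0],.09))
print(proj(c,(.56,-.0027,.098)))
E
```

```text
clock: 12.55
position: [0.6027, 0.2413, 0.0956]
ee_rot: [-2.217, 2.22, -0.004]
force: [0.5, -0.4, -2.9]
grip_width: 0.0084
finger_force: 56.4
t 12.55 pos [0.6027 0.2413 0.0956] yawx -90.1 shift cm [24.41  7.88  0.25] turn [-0.005  0.001 -0.014] F [ 0.5 -0.4 -2.9] w 0.0084 q6 -1.31
clock: 13.75
position: [0.5225, -0.0027, 0.0918]
ee_rot: [2.219, -2.223, -0.001]
force: [-0.2, 0.2, -2.6]
grip_width: 0.0079
finger_force: 56.5
t 13.75 pos [ 0.5225 -0.0027  0.0918] yawx -90.1 shift cm [ 0.01 -0.1   5.93] turn [ 0.001  0.    -0.014] F [-0.2  0.2 -2.6] w 0.0079 q6 -1.73
[148.0988314  284.66664915]
[134.27474642 186.2676796 ]
((195.56898498535156, 272.21124267578125), (158.67271423339844, 184.3301544189453), 96.25138092041016) [ 0.55741941 -0.00914084  0.09      ]
[186.52008287 295.02128367]
```

View pics/w3.png

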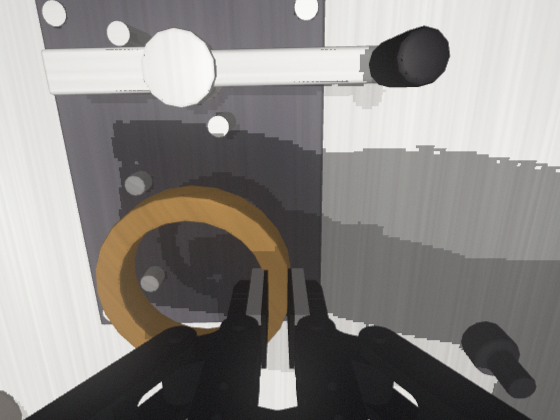

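The wrist view shows the ring held by its near wall at (278,330). Pins are visible at (137,182) and (151,277), and the open hold-down is clear at the top. Checking the ring's y against the top camera, with numbers only.

```bash
cat > t.py <<'E'
import sys
from h import *
z=float(sys.argv[1]); c=cap('top'); hsv=cv2.cvtColor(c['image'],cv2.COLOR_RGB2HSV)
m=cv2.inRange(hsv,(12,90,50),(30,255,255)); m[:,:235]=0; m[:,330:]=0
p=cv2.findNonZero(m); (u,v),r=cv2.minEnclosingCircle(p); q=ray(c,u,v,z); h=1.3209-z
print('circle',u,v,r,'->',q.round(4),'OD',2*r/c['fx']*h,'x max',ray(c,u,p[:,0,1].min()-.5,z)[0].round(4),'y',ray(c,p[:,0,0].min()-.5,v,z)[1].round(4),ray(c,p[:,0,0].max()+.5,v,z)[1].round(4),len(p))
if len(sys.argv)>2: cv2.imwrite('pics/'+sys.argv[2],cv2.resize(c['image'][165:255,230:350,::-1],None,fx=5,fy=5))
E
python3 t.py .092
```

```text
Traceback (most recent call last):
  File "t.py", line 5, in <module>
    p=cv2.findNonZero(m); (u,v),r=cv2.minEnclosingCircle(p); q=ray(c,u,v,z); h=1.3209-z
                                  ~~~~~~~~~~~~~~~~~~~~~~^^^
cv2.error: OpenCV(4.12.0) /io/opencv/modules/imgproc/src/shapedescr.cpp:201: error: (-215:Assertion failed) count >= 0 && (depth == CV_32F || depth == CV_32S) in function 'minEnclosingCircle'
```

```bash
cat > sc.py <<'E'
import sys
from h import *
z=float(sys.argv[1]); c=cap('scene'); hsv=cv2.cvtColor(c['image'],cv2.COLOR_RGB2HSV)
m=cv2.inRange(hsv,(10,90,40),(32,255,255)); u,v=proj(c,(.56,-.003,z)).astype(int)
w=np.zeros_like(m); w[v-50:v+50,u-60:u+60]=m[v-50:v+50,u-60:u+60]
p=cv2.convexHull(cv2.findNonZero(w)); e=cv2.fitEllipse(p); print('ell',e,ray(c,*e[0],z).round(4),'expect',proj(c,(.559,-.0027,z)))
th=np.arange(0,6.28,.02)
for o in [(.559,-.0027),(.5645,-.0027)]:
    q=np.array([proj(c,(o[0]+.042*np.cos(t),o[1]+.042*np.sin(t),z+d)) for t in th for d in(-.009,.009)])
    print('model ext',q.min(0).round(1),q.max(0).round(1))
print('seen ext',p[:,0].min(0)-.5,p[:,0].max(0)+.5)
cv2.imwrite('pics/'+sys.argv[2],cv2.resize(c['image'][v-60:v+60,u-80:u+80,::-1],None,fx=4,fy=4))
E
python3 sc.py .0885 s2.png
```

```text
ell ((297.49407958984375, 192.50955200195312), (30.499984741210938, 37.46464920043945), 89.41693115234375) [ 0.5603 -0.001   0.0885] expect [296.91516671 191.97387775]
model ext [278.3 176.4] [315.6 208.1]
model ext [277.5 178. ] [315.  209.9]
seen ext [278.5 177.5] [315.5 207.5]
```

View pics/s2.png

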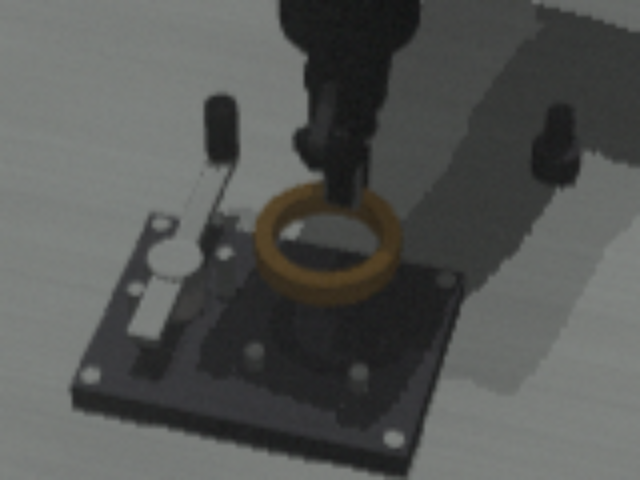

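The scene crop shows the ring level in the fingers above the plate, centred within about 1.5 mm of plan (seen extents match the model). Lowering.

```bash
python3 -m handwheel '0 0 1.5 0 0 0;0 0 2 0 0 0;0 0 1.5 0 0 0;0 0 .5 0 0 0;0 0 .2 0 0 0;0 0 0 0 0 0;0 0 0 0 0 0'
python3 -m handwheel '0 0 .1 0 0 0;0 0 0 0 0 0;0 0 0 0 0 0'
python3 -m handwheel '0 0 .1 0 0 0;0 0 0 0 0 0;0 0 0 0 0 0'
```

```text
clock: 14.6
position: [0.5233, -0.0029, 0.0359]
ee_rot: [-2.219, 2.223, -0.001]
force: [-0.5, 0.3, -2.8]
grip_width: 0.0079
finger_force: 56.6
clock: 14.9
position: [0.5229, -0.003, 0.0345]
ee_rot: [-2.219, 2.223, -0.0]
force: [-0.1, 0.4, -3.3]
grip_width: 0.0082
finger_force: 56.6
clock: 15.2
position: [0.5228, -0.003, 0.0333]
ee_rot: [-2.22, 2.223, -0.0]
force: [0.1, 1.0, -2.0]
grip_width: 0.0079
finger_force: 56.6
```

```bash
python3 -m handwheel '0 0 .1 0 0 0;0 0 0 0 0 0;0 0 0 0 0 0'
python3 -m handwheel '0 0 .05 0 0 0;0 0 0 0 0 0;0 0 0 0 0 0'
```

```text
clock: 15.5
position: [0.5229, -0.003, 0.0327]
ee_rot: [-2.22, 2.223, -0.001]
force: [-2.1, -0.1, 6.1]
grip_width: 0.0082
finger_force: 57.7
clock: 15.8
position: [0.5229, -0.003, 0.0326]
ee_rot: [-2.219, 2.223, -0.001]
force: [-4.6, 0.2, 16.0]
grip_width: 0.008
finger_force: 58.8
```

Touchdown. Release, then nudge +x with the outer finger.

```bash
python3 -m handwheel '0 0 -.15 0 0 0;0 0 0 0 0 0;0 0 0 0 0 0;0 0 0 0 0 0' 2.2
python3 -m handwheel '0 -.2 0 0 0 0;0 -.2 0 0 0 0;0 -.2 0 0 0 0;0 -.2 0 0 0 0;0 0 0 0 0 0;0 0 0 0 0 0'
python3 -m handwheel '0 -.1 0 0 0 0;0 -.1 0 0 0 0;0 0 0 0 0 0;0 0 0 0 0 0'
```

```text
clock: 16.2
position: [0.5228, -0.003, 0.0332]
ee_rot: [-2.22, 2.223, 0.0]
force: [0.2, -0.2, 0.1]
grip_width: 0.0219
finger_force: 0.0
clock: 16.8
position: [0.5309, -0.0029, 0.0333]
ee_rot: [-2.22, 2.223, -0.0]
force: [0.4, 0.3, -0.3]
grip_width: 0.0219
finger_force: 0.1
clock: 17.2
position: [0.5329, -0.003, 0.0333]
ee_rot: [-2.22, 2.223, -0.0]
force: [-1.7, -0.3, 1.0]
grip_width: 0.0219
finger_force: 0.4
```

```bash
python3 -m handwheel '0 -.1 0 0 0 0;0 0 0 0 0 0;0 0 0 0 0 0'
python3 -m handwheel '0 -.1 0 0 0 0;0 0 0 0 0 0;0 0 0 0 0 0'
python3 -m handwheel '0 -.1 0 0 0 0;0 0 0 0 0 0;0 0 0 0 0 0'
```

```text
clock: 17.5
position: [0.5339, -0.003, 0.0333]
ee_rot: [-2.22, 2.223, -0.0]
force: [-1.5, -0.1, -0.2]
grip_width: 0.0218
finger_force: 0.3
clock: 17.8
position: [0.5344, -0.0029, 0.0332]
ee_rot: [2.219, -2.223, -0.001]
force: [-3.6, -0.4, 1.6]
grip_width: 0.0221
finger_force: 2.2
clock: 18.1
position: [0.5346, -0.0028, 0.0331]
ee_rot: [2.219, -2.222, -0.002]
force: [-8.7, 1.6, 4.9]
grip_width: 0.0219
finger_force: 4.1
```

```bash
python3 -m handwheel '0 -.1 0 0 0 0;0 0 0 0 0 0;0 -.1 0 0 0 0;0 0 0 0 0 0;0 0 0 0 0 0'
python3 -m handwheel '0 .4 0 0 0 0;0 .35 0 0 0 0;0 0 0 0 0 0'
python3 -m handwheel '0 0 -2 0 0 0;0 0 -3 0 0 0;0 0 -4 0 0 0;0 0 -4 0 0 0;0 4 -3 0 0 0;0 5 0 0 0 0;0 5 0 0 0 0;0 0 0 0 0 0'
python3 t.py .029 crop4.png; python3 sc.py .029 s3.png; python3 go.py .4733 -.0946 .2 180.7
```

```text
clock: 18.6
position: [0.535, -0.0026, 0.0328]
ee_rot: [2.218, -2.221, -0.006]
force: [-15.3, 2.1, 9.1]
grip_width: 0.0221
finger_force: 7.9
clock: 18.9
position: [0.5304, -0.003, 0.0335]
ee_rot: [-2.219, 2.223, -0.001]
force: [0.2, -0.5, -0.1]
grip_width: 0.0219
finger_force: 0.0
clock: 19.7
position: [0.3852, -0.0021, 0.1935]
ee_rot: [2.219, -2.223, -0.002]
force: [-0.3, 1.4, -0.1]
grip_width: 0.022
finger_force: 0.0
circle 267.51983642578125 209.97796630859375 15.054986953735352 -> [ 0.565  -0.0029  0.029 ] OD 0.08374840990934992 x max 0.6093 y 0.0394 -0.045 344
ell ((296.1174621582031, 211.50543212890625), (30.3764705657959, 36.22725296020508), 91.60846710205078) [ 0.564  -0.0028  0.029 ] expect [296.76338131 210.03789871]
model ext [278.8 194.7] [314.8 226. ]
model ext [278.1 196.2] [314.2 227.7]
seen ext [278.5 196.5] [314.5 227.5]
t 19.8 pos [ 0.3903 -0.0029  0.1939] yawx -90.1 shift cm [ 9.16 -8.32 -0.58] turn [-2.000e-03  1.000e-03  1.557e+00] F [ 0.5 -0.7  0.6] w 0.0221 q6 -1.79
```

View pics/crop4.png

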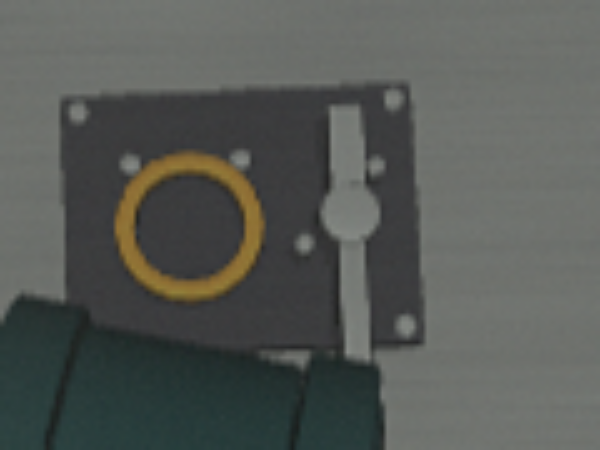

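The ring is seated against both pins. It measures (.565,-.0029) from the top and (.564,-.0028) from the scene camera, against a nest at (.5645,-.0027). The hold-down is still open. Going back to the handle.

```bash
python3 -m handwheel '.75 -.7 0 0 0 0.13;0 0 0 0 0 .13;0 0 0 0 0 .13;0 0 0 0 0 .13;0 0 0 0 0 .13;0 0 0 0 0 .13;0 0 0 0 0 .13;0 0 0 0 0 .13;0 0 0 0 0 .13;0 0 0 0 0 .13;0 0 0 0 0 .13;0 0 0 0 0 .13' 4.5; python3 go.py .4733 -.0945 .0715 180.5
```

```text
clock: 21.0
position: [0.3989, -0.0105, 0.1933]
ee_rot: [-0.006, 3.141, -0.0]
force: [0.2, 0.0, -0.0]
grip_width: 0.045
finger_force: 0.0
t 21.0 pos [ 0.3989 -0.0105  0.1933] yawx -179.8 shift cm [-7.4  -8.43 12.18] turn [-0.     0.001 -0.005] F [ 0.2  0.  -0. ] w 0.045 q6 -0.24
```

```bash
python3 -m handwheel '-2.5 -2.8 0 0 0 0;-2.5 -2.8 0 0 0 0;-2.4 -2.8 0 0 0 0;0 0 2.5 0 0 0;0 0 3 0 0 0;0 0 3 0 0 0;0 0 2.5 0 0 0;0 0 1 0 0 0;0 0 0 0 0 0'
python3 -m handwheel '0 0 0 0 0 0;0 0 0 0 0 0;0 0 0 0 0 0;0 0 0 0 0 0;0 0 0 0 0 0' 1.5 20; python3 go.py .4733 -.0945 .0715 180.5
```

```text
clock: 21.9
position: [0.4723, -0.0936, 0.0723]
ee_rot: [0.014, -3.14, -0.001]
force: [-0.7, 0.1, 1.4]
grip_width: 0.0449
finger_force: 0.0
clock: 22.4
position: [0.4731, -0.0951, 0.0746]
ee_rot: [-0.013, 3.139, -0.005]
force: [0.4, -8.2, -1.2]
grip_width: 0.0197
finger_force: 21.5
t 22.4 pos [ 0.4731 -0.0951  0.0746] yawx -179.5 shift cm [-0.02  0.06  0.31] turn [-0.003  0.002 -0.   ] F [ 0.4 -8.2 -1.2] w 0.0197 q6 -0.37
```

```bash
python3 -m handwheel '-.02 -.62 0 0 0 -.065;-.02 -.62 0 0 0 -.065;-.07 -1.24 0 0 0 -.131;-.07 -1.24 0 0 0 -.131;-.07 -1.24 0 0 0 -.131;-.07 -1.24 0 0 0 -.131;0 0 0 0 0 0'; python3 go.py .5667 -.1877 .0715 270.7
```

```text
clock: 23.1
position: [0.494, -0.1525, 0.0745]
ee_rot: [-1.028, 2.965, -0.003]
force: [4.6, 3.4, 1.7]
grip_width: 0.0191
finger_force: 21.7
t 23.1 pos [ 0.494  -0.1525  0.0745] yawx -141.7 shift cm [-3.53 -7.26  0.33] turn [-0.004  0.001 -0.915] F [4.6 3.4 1.7] w 0.0191 q6 -1.13
```

```bash
python3 -m handwheel '-.08 -1.24 0 0 0 -.131;-.08 -1.24 0 0 0 -.131;-.08 -1.24 0 0 0 -.131;-.08 -1.24 0 0 0 -.131;-.08 -1.24 0 0 0 -.131;-.08 -1.24 0 0 0 -.131;-.02 -.62 0 0 0 -.065;0 0 0 0 0 0'; python3 go.py .5667 -.1877 .0715 270.7
```

```text
clock: 23.9
position: [0.5625, -0.1873, 0.0745]
ee_rot: [-2.16, 2.278, -0.001]
force: [0.2, 5.3, 3.4]
grip_width: 0.0191
finger_force: 22.0
t 23.9 pos [ 0.5625 -0.1873  0.0745] yawx -93.0 shift cm [ 0.02 -0.42  0.3 ] turn [-0.002  0.001 -0.065] F [0.2 5.3 3.4] w 0.0191 q6 -1.98
```

```bash
python3 -m handwheel '0 -.3 0 0 0 -.04;0 -.2 0 0 0 0;0 0 0 0 0 0'; python3 -m handwheel '0 -.1 0 0 0 0;0 -.1 0 0 0 0;0 0 0 0 0 0'
python3 -m handwheel '0 -.1 0 0 0 0;0 -.1 0 0 0 0;0 0 0 0 0 0'
```

```text
clock: 24.2
position: [0.5667, -0.1874, 0.0745]
ee_rot: [-2.203, 2.238, -0.001]
force: [-1.1, 6.5, 3.1]
grip_width: 0.0193
finger_force: 21.9
clock: 24.5
position: [0.5685, -0.1877, 0.0745]
ee_rot: [-2.203, 2.239, -0.001]
force: [-1.5, 4.8, 4.8]
grip_width: 0.0191
finger_force: 22.1
clock: 24.8
position: [0.5692, -0.1878, 0.0744]
ee_rot: [2.202, -2.239, -0.001]
force: [-11.0, 3.6, 10.5]
grip_width: 0.0187
finger_force: 22.6
```

```bash
python3 -m handwheel '0 -.1 0 0 0 0;0 -.1 0 0 0 0;0 0 0 0 0 0'
python3 -m handwheel '0 .35 0 0 0 0;0 0 0 0 0 0'
python3 -m handwheel '0 0 0 0 0 0;0 0 0 0 0 0;0 0 -2 0 0 0;0 0 -3 0 0 0;0 0 -4 0 0 0;0 0 -4 0 0 0;0 5 0 0 0 0;0 5 0 0 0 0;0 5 0 0 0 0;0 5 0 0 0 0;0 0 0 0 0 0;0 0 0 0 0 0' 4.5
python3 t.py .029 crop5.png; python3 sc.py .029 s4.png
```

```text
clock: 25.1
position: [0.5693, -0.1878, 0.0742]
ee_rot: [2.2, -2.238, -0.005]
force: [-22.6, 2.9, 17.3]
grip_width: 0.0193
finger_force: 23.7
clock: 25.3
position: [0.5688, -0.1878, 0.0744]
ee_rot: [-2.202, 2.239, -0.001]
force: [-1.7, 5.1, 8.1]
grip_width: 0.0189
finger_force: 22.3
clock: 26.5
position: [0.3685, -0.1851, 0.2039]
ee_rot: [-2.201, 2.241, -0.003]
force: [1.0, 0.3, 0.5]
grip_width: 0.0451
finger_force: 0.0
circle 267.49066162109375 209.96728515625 15.041440963745117 -> [ 0.565  -0.0028  0.029 ] OD 0.08367305580072025 x max 0.6093 y 0.0394 -0.045 308
ell ((296.1418762207031, 211.586669921875), (30.609708786010742, 35.9720573425293), 88.84397888183594) [ 0.5642 -0.0027  0.029 ] expect [296.76338131 210.03789871]
model ext [278.8 194.7] [314.8 226. ]
model ext [278.1 196.2] [314.2 227.7]
seen ext [278.5 196.5] [314.5 226.5]
```

View pics/crop5.png

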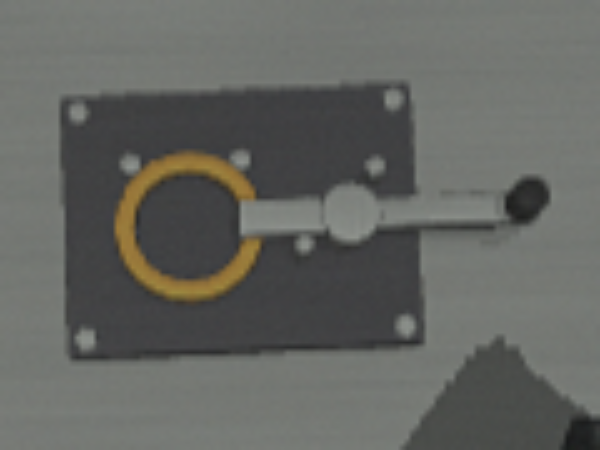

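The arm is closed over the ring at crop (250,217), the ring has not moved and still touches both pins, and the robot is clear.

```bash
python3 -c "
from station import ctrl
print(ctrl.sign_off())"
```

```text
the job is handed in; nothing more can be done
None
```

The job is handed in: the large bronze ring is seated flat against both pins, the hold-down is fully closed over it, and the robot stands clear at about 27 s of the 64 s allowed.

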